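Slip the keeper out from under a left-hand rotor nut

TASK

Open the rotor fixing of the slide spinner: its square-headed hub nut has a left-hand thread, so turn it the opposite way from a normal nut, never down onto the keeper, until it is fully loose. Then lift the fork-shaped keeper plate just over the rim of its recess, ease it out sideways from under the nut by its upright tab without forcing it against the nut or the spinner, and lay it flat, tab up, in the empty metal tray. Leave the nut loose on its spindle and the other things on the bench where they are.

Things in the scene. Friction and masses are not known exactly. Their poses are not given: they have to be found in the camera images.
- machine: slide spinner, fixed: round cream base 230 mm across, rotor 200 mm across (locked, top 59 mm above the bench), square steel hub 68 mm wide at its centre with a recess 56 mm square (floor 72 mm above the bench), vertical spindle 14 mm thick up to 172 mm. Origin: centre of the underside; z up along the spindle; +x is the way the keeper's tab points
- seat (a point): point on the spindle axis on the recess floor, 72 mm above the bench; axes as the machine's. The recess has a rim 2 mm high, with a 20 mm gap for the keeper's arm. Rim and nut are shimmed and stand higher together by an unknown 0 to 4 mm, so the rim is 2 to 6 mm high: feel for it. The keeper leaves towards +x over the rim; after sliding 55 mm the plate is clear of the nut
- clearance (a point): same point as the seat. With the nut at its stop, lifting the keeper straight up brings its dish floor against the nut's lower face (at 8.3 mm of lift, plus the unknown shim). From that touch it must come down 5 mm for the edge of its dish to pass under the nut; 6.3 mm down it sits behind the rim. So it slides out only 5.0 to 6.3 mm below the touch
- head_axis (a point): on the spindle axis, 143 mm above the bench, in the nut's square steel head: 22 mm across its flats, 30 mm high (spanning about 123 to 153 mm above the bench at the start, plus the shim), turning with the nut. Below it a round neck and a round lower face 36 mm across, which stands in the keeper's dish. At turn 0 the flats are square to the axes of the machine, which this point shares
- nut_head (a joint): turn of the nut in rad, growing clockwise seen from above; left-hand thread, 14 mm a turn, so clockwise raises it 2.23 mm per rad. 0.15 to 0.4 at the start; hard stop at 3.75 (8.3 mm up). Turned counter-clockwise it comes down and presses on the keeper. Turning takes about 0.25 N m; it stays where it is left
- keeper: fork-shaped steel plate 54 mm square, 10 mm thick, about 0.12 kg, in the recess with 1 mm play each side. A 17 mm slot open to its -x side straddles the spindle; its top has a dish 38 mm square, 5 mm deep, in which the nut's face locks it. From its +x side an arm 14 mm wide (3 to 8 mm above the underside) leads to an upright black tab. Origin: centre of the plate's underside; z up
- tab (a point): grasp point on the keeper's upright tab, 70 mm from the plate's centre along +x, 30 mm above the plate's underside; the tab is 14 mm thick along y, 16 mm along x, and reaches from 3 to 40 mm above the underside (75 to 112 mm above the bench at the start). Axes as the keeper's.
- tray: open metal tray fixed on the bench, 210 by 150 mm outside (x, y), 26 mm high, walls and floor 4 mm. Origin: centre of the underside.
- tray_floor (a point): centre of the tray's inner floor, 4 mm above the bench; axes as the tray's.
- cassette_a: a white tissue cassette, 40 by 28 by 14 mm, lying near the spinner; leave alone; origin in the centre of its underside
- cassette_b: a white tissue cassette, 40 by 28 by 14 mm, lying by itself between the two; leave alone; origin in the centre of its underside
- cassette_c: a white tissue cassette, 40 by 28 by 14 mm, lying near the tray; leave alone; origin in the centre of its underside
- slide_box: grey open slide box, 100 by 75 by 30 mm; leave alone; origin in the centre of its underside
- reagent: amber bottle, 56 mm across, 120 mm tall; leave alone; origin in the centre of its underside
- beaker: white cup, 64 mm across, 70 mm tall; leave alone; origin in the centre of its underside
- wrench: wrench, 150 mm long, lying; leave alone; origin in the centre of its underside (middle of its length)
- spare_ring: steel ring, 44 mm across, 8 mm high; leave alone; origin in the centre of its underside
Mind the look-alikes: they are no part of the job. What is shaped like the machine but yellow is not meant.

How it is judged:
By the outcome, as a careful person would: the job done as asked, in the order asked, and still so for the second after the job is handed in, with the robot touching nothing.
It also fails if it takes over 72 s, if anything falls off the work surface, if the arm or the gripper's body presses on something with over 40 N, if the wrist force passes 120 N, or if a joint passes its speed limit or range.

ROBOT

A 6-joint arm with a two-finger parallel gripper is mounted at the origin on the work surface. World frame = base frame: x ahead of the robot, y to its left, z up, the work surface at z = 0. Lengths are in mm, angles in rad, forces in N, time in s.
With the tool pointing down it reaches from about 150 to 775 mm from the base axis. Payload 6.1 kg.
Tool frame: the origin (TCP) lies on the centre line of the jaws, within the pads' length; the fingertips stand 25 mm ahead of it and the grasp point (between the pads) lies 6 mm ahead of it; x points along the fingers, y is the direction in which the jaws open and shut, and the axes are right-handed (so a half turn about x gives the same grasp; the last joint's range is limited). The gripper opens to 85 mm and grips with 20 to 120 N. Pads are 22 mm wide; open, the fingers measure 114 mm over their backs; the gripper's body (76 mm by 85 mm) begins 54 mm behind the grasp point. The pads swing forward as they close: fully open they stand 13 mm farther back than shut.
Start: joints at [1.329, 0.126, -0.04, 1.405, 0, 1.571], TCP at [125.706, 509.712, 230.995] pointing down, gripper open.
Joint ranges: [-2.72, 2.72], [-0.95, 1.95], [-1.27, 1.35], [-1.78, 2.02], [-1.46, 1.47], [-3.14, 3.14]. Speed limits (rad/s): [2.39, 2.39, 3.01, 3.14, 3.14, 3.14].

INTERFACE

Orientations are given as a unit quaternion [w, x, y, z].
In Python, from plant import manip gives the robot as it stands. The module is installed in compiled form; this text tells all that it offers.
- The arm moves only by the tool carry_out, never from a script. Its argument "increments" is a list of rows, each a list of 7 numbers: the turn, a rotation vector about the tool's x, y, z in rad, then the shift along the tool's x, y, z in mm, then the opening, from 0 (shut) to 1 (fully open). A call has exactly 8 rows; each row is the pose to reach, as a shift and turn from the pose commanded when the call began, along the tool's axes at that moment; what a row does not reach only later rows make up. A row lasts 1/8 s, in which the tool goes at most 62.5 mm and 10.7 degrees, less where a joint would pass 70% of its speed; a pose out of reach is approached as far as the arm can. A call with a gripper value outside its range is refused whole. The fingers move at their own pace and stop on an object; the grip force is fixed at half the most. Time passes only in rows, so rows that repeat a pose let the fingers close, or fill a call up. It gives the time, the measured TCP pose, the force and the opening at its end, in the units of the state.
- manip.sense(): the state, without advancing time (a new reading comes with each control period).
- manip.read_camera(name): name is "scene" or "top" or "wrist"; returns the picture (384x512x3 uint8, red, green, blue); there is no depth.
- manip.camera_model(name): a dict with "fx", "fy", "cx", "cy" (pixels), "view" (4x4, takes a point from world to camera coordinates). Camera axes: x right, y up, looking along -z (the intrinsics and any distortion apply to the point x, -y, -z); pixel columns grow to the right and rows downward; lengths in mm; the calibration is good to about 2 mm. A picture is of the moment at which its call begins: read the wrist's pose just before it. camera_model takes no time and is no camera call; for the wrist camera it gives the pose at the moment of the call.
- manip.sign_off(): hands the job in, once; it reports no verdict.
The state is a dict: "t": time; "joints": joint angles; "qd": joint speeds; "joint_torque": joint torques, N m; "position": TCP position; "tcp_rot": TCP orientation; "wrist_force": force on the tool from outside, world axes, zero at the start; "wrist_torque": the same for the moment, N m; "gripper_width": finger opening in mm.
Only numpy, scipy, OpenCV 4.12 (cv2) and the standard library are available. Lean on these libraries where they do the work, as an engineer would, in place of code of your own. Each camera call takes 0.05 s, during which the arm holds its last target. There are 200 camera calls.

## Working session

There is one attempt and no reset: what is moved stays moved. The work goes in short steps, Python scripts to look and compute and a tool call to move; the robot and the scene stay as the last step left them, time stands still between calls to the robot, and variables do not carry over. Pictures are saved under pics/ and viewed, about 8 in all and at most 12, crops included, and the job is handed in when it is done.

Besides the shell and the picture viewer there is one more tool, called after ">>>" as name(argument=value, ...) on one line, values as JSON. carry_out: Moves the arm, as the interface text tells. Its arguments: {"type":"object","properties":{"increments":{"type":"array"}},"required":["increments"]}

```bash
mkdir -p pics; python3 - <<'E'
from plant import manip
import cv2,numpy as np
s=manip.sense();print(s)
for n in("scene","top"):
    im=manip.read_camera(n);cv2.imwrite(f"pics/{n}0.png",im[...,::-1]);m=manip.camera_model(n);print(n,m)
E
```

```text
{'t': 0.0, 'joints': array([ 1.32900510e+00,  1.26389707e-01, -4.06221312e-02,  1.40537242e+00,
        6.71030679e-06,  1.57080873e+00]), 'qd': array([-5.32927379e-04, -1.63944784e-03, -2.57743459e-04,  9.64691685e-04,
        8.25748831e-04, -3.61135828e-05]), 'joint_torque': array([ 6.27391837e-04, -4.35918117e+01,  3.52922273e+01,  1.73483620e-02,
       -2.01722478e-04,  4.51081092e-06]), 'position': array([125.60898822, 509.33846582, 230.21689573]), 'tcp_rot': array([ 0.70187481,  0.08472531,  0.70201493, -0.08583939]), 'wrist_force': array([-0.27129115, -0.44126453,  0.41357323]), 'wrist_torque': array([ 0.00072025, -0.00189699, -0.02065585]), 'gripper_width': 85.45626125261914}
scene {'fx': 475.4628540608962, 'fy': 475.4628540608962, 'cx': 253.8986725644051, 'cy': 193.20949678863363, 'view': array([[ 1.06073191e-01,  9.94306486e-01, -1.01533780e-02,
        -6.14416820e+01],
       [-8.54021998e-01,  9.63281064e-02,  5.11240963e-01,
         3.60879985e+02],
       [ 5.09308261e-01, -4.55577520e-02,  8.59377441e-01,
        -1.66203628e+03],
       [ 0.00000000e+00,  0.00000000e+00,  0.00000000e+00,
         1.00000000e+00]])}
top {'fx': 363.23453694252345, 'fy': 363.23453694252345, 'cx': 251.67859251058985, 'cy': 194.10982964935633, 'view': array([[-1.33904018e-02, -9.99764457e-01,  1.70800429e-02,
        -6.03314834e+00],
       [ 9.80567225e-01, -9.78584482e-03,  1.95939162e-01,
        -4.98936757e+02],
       [-1.95725867e-01,  1.93718344e-02,  9.80467295e-01,
        -1.01055224e+03],
       [ 0.00000000e+00,  0.00000000e+00,  0.00000000e+00,
         1.00000000e+00]])}
```

View pics/top0.png

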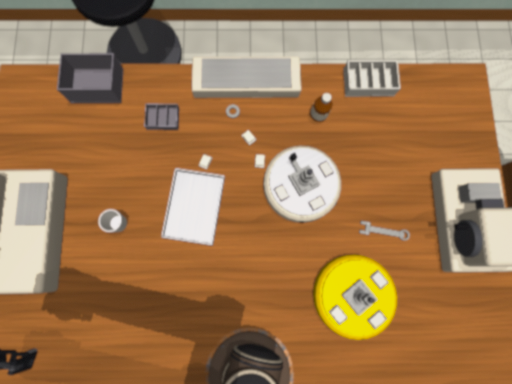

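View pics/scene0.png

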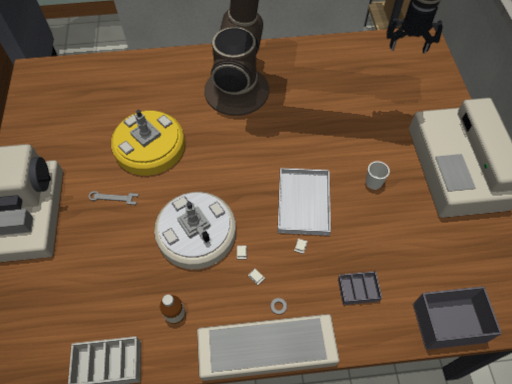

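The top view shows the white spinner at about (303,183) with its black tab at (292,156), the tray at (193,206) and the yellow decoy at (357,297). The scene view shows the spinner at (195,228) with its tab at (207,237), and the tray at (304,201).

```bash
cat > h.py <<'E'
from plant import manip
import cv2,numpy as np
from scipy.spatial.transform import Rotation as R
def quat(q): return R.from_quat([q[1],q[2],q[3],q[0]])
def ray(m,u,v):
    V=m["view"];d=np.array([(u-m["cx"])/m["fx"],-(v-m["cy"])/m["fy"],-1.]);
    return -V[:3,:3].T@V[:3,3],V[:3,:3].T@d
def plane(m,u,v,z):
    c,d=ray(m,u,v);return c+d*(z-c[2])/d[2]
def tri(a,b):
    (c,d),(e,f)=a,b
    s=np.linalg.lstsq(np.c_[d,-f],e-c,rcond=None)[0]
    p,q=c+s[0]*d,e+s[1]*f;return (p+q)/2,np.linalg.norm(p-q)
def proj(m,p):
    q=m["view"][:3,:3]@np.asarray(p,float)+m["view"][:3,3];return m["cx"]+m["fx"]*q[0]/-q[2],m["cy"]-m["fy"]*q[1]/-q[2]
def go(p,Rw,s=None):
    "shift and turn in tool axes from the measured pose to world pose"
    s=s or manip.sense();T=quat(s["tcp_rot"])
    return (T.inv()*Rw).as_rotvec().round(4),T.inv().apply(np.asarray(p)-s["position"]).round(2)
def down(yaw):
    "tool x down, tool y (jaws) at yaw in the world xy-plane"
    x=np.array([0,0,-1.]);y=np.array([np.cos(yaw),np.sin(yaw),0]);return R.from_matrix(np.c_[x,y,np.cross(x,y)])
E
cat > /dev/null; python3 - <<'E'
from h import *
T=manip.camera_model("top");S=manip.camera_model("scene")
t=cv2.imread("pics/top0.png");s=cv2.imread("pics/scene0.png")
def blobs(im,mask,roi,k=4):
    x0,y0,x1,y1=roi;mm=np.zeros_like(mask);mm[y0:y1,x0:x1]=mask[y0:y1,x0:x1]
    n,l,st,c=cv2.connectedComponentsWithStats(mm)
    o=sorted(range(1,n),key=lambda i:-st[i,4])[:k];return [(st[i,4],c[i].round(1),st[i,:4]) for i in o],l,o
def dark(im):return (im.max(2)<60).astype(np.uint8)
bt=blobs(t,dark(t),(265,145,340,218));bs=blobs(s,dark(s),(160,195,230,262));print(bt[0],bs[0])
a,b=bt[0][0][1],bs[0][0][1];print("tab",tri(ray(T,*a),ray(S,*b)))
def white(im):
    h=cv2.cvtColor(im,cv2.COLOR_BGR2HSV);return ((h[...,1]<70)&(h[...,2]>120)).astype(np.uint8)
for nm,im,M,rs in(("top",t,T,(262,143,345,224)),("scene",s,S,(150,190,240,270))):
    _,l,o=blobs(im,white(im),rs,1);m=(l==o[0]).astype(np.uint8)
    c=max(cv2.findContours(m,0,2)[0],key=cv2.contourArea);e=cv2.fitEllipse(cv2.convexHull(c));print(nm,e,plane(M,*e[0],45))
for nm,im,M,rs in(("top",t,T,(158,162,228,248)),("scene",s,S,(274,164,335,238))):
    _,l,o=blobs(im,white(im),rs,1);m=(l==o[0]).astype(np.uint8)
    c=max(cv2.findContours(m,0,2)[0],key=cv2.contourArea);r=cv2.minAreaRect(c);bx=cv2.boxPoints(r)
    P=np.array([plane(M,*q,26) for q in bx]);print("tray",nm,P.mean(0),P.round(0)[:,:2].tolist())
for p,n,M in(((265,145,340,218),"top",t),((155,190,240,270),"scene",s)):
    x0,y0,x1,y1=p;cv2.imwrite(f"pics/c_{n}.png",cv2.resize(M[y0:y1,x0:x1],None,fx=5,fy=5,interpolation=2))
a=cv2.imread("pics/c_top.png");b=cv2.imread("pics/c_scene.png");hh=max(a.shape[0],b.shape[0])
cv2.imwrite("pics/c.png",np.hstack([cv2.copyMakeBorder(x,0,hh-x.shape[0],0,0,0) for x in(a,b)]))
E
```

```text
[(np.int32(18), array([292.5, 157. ]), array([291, 155,   4,   5], dtype=int32))] [(np.int32(49), array([205.3, 236.4]), array([202, 232,   7,  10], dtype=int32)), (np.int32(12), array([189.7, 206.5]), array([188, 205,   4,   4], dtype=int32))]
tab (array([ 597.75113204, -130.72404914,   90.94351831]), np.float64(2.4443857494273646))
top ((301.8233947753906, 183.542236328125), (75.2257308959961, 76.50220489501953), 104.21334838867188) [ 530.0742936  -160.56890551   45.        ]
scene ((194.44168090820312, 227.69073486328125), (71.35047912597656, 81.2186279296875), 73.70096588134766) [ 544.6454943  -164.18792674   45.        ]
tray top [471.16188279 162.409942    26.        ] [[379.0, 254.0], [592.0, 224.0], [562.0, 68.0], [351.0, 104.0]]
tray scene [473.74448148 160.44427736  26.        ] [[358.0, 98.0], [376.0, 257.0], [588.0, 217.0], [572.0, 70.0]]
```

View pics/c.png

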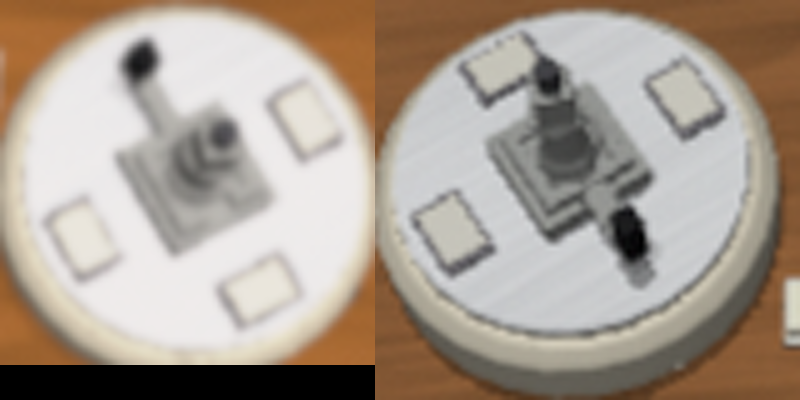

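The crops show the spindle tip at top (309.4,172) and scene (189.4,205). The tab lies up and to the left of the hub in the top view and the arm runs straight out to it, so the machine is turned by about 27°.

```bash
python3 - <<'E'
from h import *
T=manip.camera_model("top");S=manip.camera_model("scene")
print("tip",tri(ray(T,309.4,172),ray(S,189.4,205)))
s=manip.sense();M=quat(s["tcp_rot"]).as_matrix();print(M.round(3))
W=manip.camera_model("wrist");V=W["view"];print("cam",(-V[:3,:3].T@V[:3,3]).round(0),"look",(-V[2,:3]).round(2),W["fx"])
for k in range(-4,4):
    y=0.48-0.25+k*np.pi/2; print(k,y,*go([537,-162,290],down(y)))
E
```

```text
tip (array([ 535.26148114, -163.58899577,  158.65674569]), np.float64(0.08194321950663817))
[[-0.     0.239  0.971]
 [-0.001  0.971 -0.239]
 [-1.    -0.001  0.   ]]
cam [ 62. 526. 372.] look [ 0.25 -0.06 -0.97] 305.18091915611876
-4 -6.053185307179586 [1.099e+00 8.000e-04 1.300e-03] [ -58.88 -553.45  560.14]
-3 -4.482388980384689 [-4.718e-01 -3.000e-04  1.400e-03] [ -58.88 -553.45  560.14]
-2 -2.911592653589793 [-2.0426e+00 -1.4000e-03  9.0000e-04] [ -58.88 -553.45  560.14]
-1 -1.3407963267948966 [2.6698e+00 1.9000e-03 4.0000e-04] [ -58.88 -553.45  560.14]
0 0.22999999999999998 [1.099e+00 8.000e-04 1.300e-03] [ -58.88 -553.45  560.14]
1 1.8007963267948965 [-4.718e-01 -3.000e-04  1.400e-03] [ -58.88 -553.45  560.14]
2 3.371592653589793 [-2.0426e+00 -1.4000e-03  9.0000e-04] [ -58.88 -553.45  560.14]
3 4.94238898038469 [2.6698e+00 1.9000e-03 4.0000e-04] [ -58.88 -553.45  560.14]
```

>>> carry_out(increments=[[-0.12,0,0,-8,-34,35,1],[-0.25,0,0,-16,-68,70,1],[-0.38,0,0,-24,-103,105,1],[-0.51,0,0,-32,-138,140,1],[-0.64,0,0,-40,-173,175,1],[-0.77,0,0,-48,-208,210,1],[-0.9,0,0,-56,-243,245,1],[-1.03,0,0,-59,-278,280,1]])

```text
t: 1.1
position: [331.5, 171.3, 290.3]
tcp_rot: [0.652, -0.273, 0.652, 0.273]
wrist_force: [0.3, 0.2, -0.6]
gripper_width: 85.2
```

```bash
python3 - <<'E'
from h import *
s=manip.sense();print(s["position"],s["joints"],s["t"]);print(*go([537,-162,290],down(3.372)))
E
```

```text
[331.5313875  171.30062599 290.28398411] [ 4.76920052e-01 -1.52662209e-01 -1.83906811e-01  1.53898557e+00
 -7.29685550e-06 -3.15821555e-01] 1.1
[-1.0085e+00  4.0000e-04  4.0000e-04] [ 3.0000e-01 -3.8029e+02 -9.3190e+01]
```

>>> carry_out(increments=[[-0.13,0,0,0,-48,-12,1],[-0.26,0,0,0,-96,-24,1],[-0.39,0,0,0,-144,-36,1],[-0.52,0,0,0,-192,-48,1],[-0.65,0,0,0,-240,-60,1],[-0.78,0,0,0,-288,-72,1],[-0.91,0,0,0,-336,-84,1],[-1.01,0,0,0,-380,-93,1]])

```text
t: 2.1
position: [535.4, -162.8, 289.5]
tcp_rot: [0.439, -0.554, 0.439, 0.554]
wrist_force: [0.4, 0.0, 0.2]
gripper_width: 85.4
```

```bash
python3 - <<'E'
from h import *
s=manip.sense();W=manip.camera_model("wrist");im=manip.read_camera("wrist");print(s["position"],s["joints"][5])
np.save("w1.npy",W["view"]);cv2.imwrite("pics/w1.png",im[...,::-1])
print([proj(W,p) for p in([537,-162,172],[537,-162,72],[598,-131,112])])
E
```

```text
[ 535.35098944 -162.83239413  289.48095116] -2.0962481538581645
[(np.float64(256.73287674015995), np.float64(186.22673504832042)), (np.float64(257.15185201355877), np.float64(165.47109748128625)), (np.float64(195.47448382659817), np.float64(187.05336845426518))]
```

View pics/w1.png

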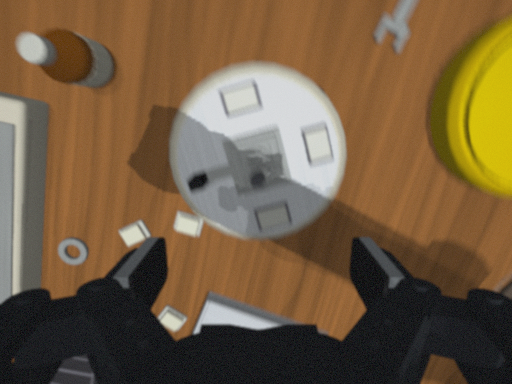

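The wrist view shows the spindle tip at about (258,180), the tab top at (198,181) and the hub square around (260,160).

```bash
python3 - <<'E'
from h import *
W=manip.camera_model("wrist");im=cv2.imread("pics/w1.png")
g=im.max(2)
for roi,th in(((185,165,215,200),45),((245,165,275,195),70)):
    x0,y0,x1,y1=roi;m=(g[y0:y1,x0:x1]<th).astype(np.uint8);n,l,st,c=cv2.connectedComponentsWithStats(m)
    print([(st[i,4],(c[i]+[x0,y0]).round(1),st[i,:4]) for i in range(1,n)])
c=cv2.createCLAHE(4,(4,4)).apply(cv2.cvtColor(im,6)[110:220,170:310]);cv2.imwrite("pics/w1c.png",cv2.resize(c,None,fx=5.5,fy=5.5,interpolation=2))
print(plane(W,258,180,172),plane(W,198,181,112))
E
```

```text
[(np.int32(155), array([197.7, 181.2]), array([ 4, 10, 18, 14], dtype=int32))]
[(np.int32(133), array([257.4, 179. ]), array([ 6,  8, 14, 13], dtype=int32))]
[ 539.5165153  -171.94691812  172.        ] [ 598.46556166 -142.67577314  112.        ]
```

View pics/w1c.png

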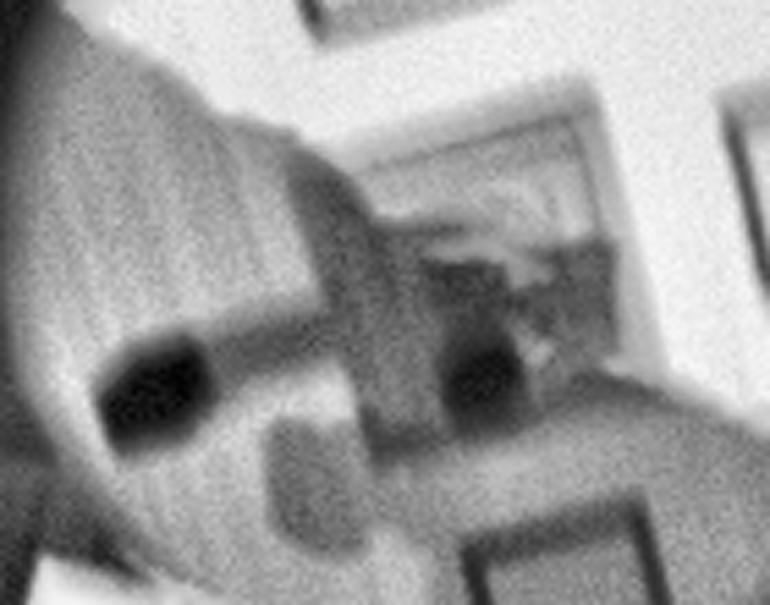

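The enhanced crop shows the hub square with corners at about (288,175), (590,85), (670,385) and (378,465) in crop pixels, the spindle tip at (483,370) and the tab at (155,395).

```bash
python3 - <<'E'
from h import *
W=manip.camera_model("wrist");T=manip.camera_model("top");S=manip.camera_model("scene")
q=lambda x,y:(170+(x-2.2)/5.5,110+(y-2.2)/5.5)
H=np.array([plane(W,*q(*p),74) for p in((288,175),(590,85),(670,385),(378,465))]);print("hub",H.mean(0),[np.linalg.norm(H[i]-H[i-1]).round(1) for i in range(4)])
for i,j in((1,0),(2,3),(0,3),(1,2)):
    d=H[j]-H[i];print(np.arctan2(d[1],d[0]))
im=cv2.imread("pics/w1.png")
print("tip172",plane(W,257.6,179,172),plane(T,309.4,172,172),plane(S,189.4,205,172))
print("tab",plane(W,197.7,181.2,108),plane(T,292.5,157,105),plane(S,205.3,236.4,95))
print("triTW",tri(ray(W,257.6,179),ray(T,309.4,172)),tri(ray(W,257.6,179),ray(S,189.4,205)),"tab",tri(ray(W,197.7,181.2),ray(T,292.5,157)),tri(ray(W,197.7,181.2),ray(S,205.3,236.4)))
E
```

```text
hub [ 540.61246827 -172.23392135   74.        ] [np.float64(65.8), np.float64(65.8), np.float64(66.4), np.float64(66.2)]
0.5162056973631357
0.5069294002747805
2.076565930780568
2.082678947098115
tip172 [ 540.0563805  -172.73144438  172.        ] [ 531.7643999 -161.0767872  172.       ] [ 542.95510551 -162.22443794  172.        ]
tab [ 599.31210179 -141.2821363   108.        ] [ 593.49353326 -127.54844889  105.        ] [ 599.56706776 -131.65349388   95.        ]
triTW (array([ 538.84432762, -166.37962337,  144.19219129]), np.float64(0.5220953837405566)) (array([ 537.46357623, -166.56156642,  158.49127595]), np.float64(7.218565735573665)) tab (array([ 603.85452058, -131.81965392,   72.92529335]), np.float64(1.04464376216877)) (array([ 600.14967902, -134.35819112,   92.78062999]), np.float64(5.980247976421976))
```

```bash
python3 - <<'E'
from h import *
for i in range(2):
    s=manip.sense();W=manip.camera_model("wrist");im=manip.read_camera("wrist");print(s["position"],s["qd"].round(3))
V0=np.load("w1.npy");print((-V0[:3,:3].T@V0[:3,3]),(-W["view"][:3,:3].T@W["view"][:3,3]))
cv2.imwrite("pics/w2.png",im[...,::-1]);g=im.max(2)
for roi,th in(((180,150,220,205),45),((240,150,275,200),70)):
    x0,y0,x1,y1=roi;m=(g[y0:y1,x0:x1]<th).astype(np.uint8);n,l,st,c=cv2.connectedComponentsWithStats(m)
    for i in range(1,n):
        if st[i,4]>50: p=c[i]+[x0,y0];print(st[i,4],p.round(1),plane(W,*p,172),plane(W,*p,108))
E
```

```text
[ 537.64634224 -166.45270843  287.80074184] [ 0.043 -0.043 -0.098  0.012  0.019  0.231]
[ 536.30364879 -164.26324781  287.77793676] [ 0.041 -0.05  -0.047  0.03   0.02   0.091]
[ 550.76918846 -226.73707338  431.09492625] [ 551.63567283 -228.18719486  429.39502319]
227 [199.1 186.3] [ 586.73398778 -152.64758188  172.        ] [ 595.46101027 -133.86503057  108.        ]
208 [259.3 185.4] [ 535.84518199 -165.08971947  172.        ] [ 531.91895451 -149.40084416  108.        ]
```

```bash
python3 - <<'E'
from h import *
s=manip.sense();print(s["t"],s["position"],s["qd"].round(3),*go([536.5,-164.5,240],down(3.372)))
E
```

```text
2.25 [ 535.25213988 -162.60504857  288.33648017] [ 0.033 -0.043 -0.028  0.015  0.009  0.025] [-0.0059  0.0014 -0.0024] [48.33 -0.91 -2.19]
```

>>> carry_out(increments=[[0,0,0,16,0,0,1],[0,0,0,32,0,0,1],[0,0,0,48,0,-1,1],[0,0,0,48,0,-2,1],[0,0,0,48,0,-2,1],[0,0,0,48,0,-2,1],[0,0,0,48,0,-2,1],[0,0,0,48,0,-2,1]])

```text
t: 3.25
position: [535.5, -163.1, 242.2]
tcp_rot: [-0.44, 0.554, -0.44, -0.553]
wrist_force: [-0.3, 0.7, 0.6]
gripper_width: 85.4
```

```bash
python3 - <<'E'
from h import *
s=manip.sense();W=manip.camera_model("wrist");im=manip.read_camera("wrist");print(s["t"],s["position"],s["qd"].round(3))
np.save("w3.npy",W["view"]);bgr=np.ascontiguousarray(im[...,::-1]);cv2.imwrite("pics/w3.png",bgr);g=im.max(2)
for th in(45,70):
    x0,y0,x1,y1=150,120,300,240;m=(g[y0:y1,x0:x1]<th).astype(np.uint8);n,l,st,c=cv2.connectedComponentsWithStats(m)
    for i in range(1,n):
        if st[i,4]>50: p=c[i]+[x0,y0];print(th,st[i],p.round(1),plane(W,*p,172),plane(W,*p,108))
c=cv2.createCLAHE(3,(3,3)).apply(cv2.cvtColor(bgr,6)[100:230,170:330]);cv2.imwrite("pics/w3c.png",cv2.resize(c,None,fx=5,fy=5,interpolation=2)[:600])
E
```

```text
3.25 [ 535.4504556  -163.12073465  242.23311747] [-0.002  0.001 -0.003 -0.    -0.001 -0.002]
45 [ 29  65  23  22 335] [190.  195.9] [ 584.95752047 -156.20372559  172.        ] [ 595.36549536 -134.81075873  108.        ]
70 [ 28  65  25  23 386] [190. 196.] [ 584.96447261 -156.18140951  172.        ] [ 595.37454734 -134.78170228  108.        ]
70 [100  67  19  22 332] [258.8 197.7] [ 536.22817234 -166.13862687  172.        ] [ 531.91788735 -147.74640729  108.        ]
```

View pics/w3c.png

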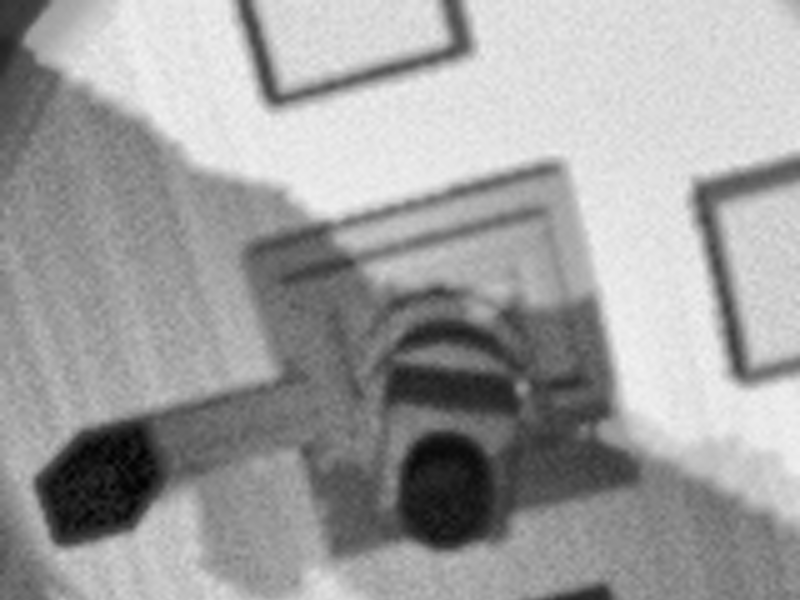

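The close view shows the spindle tip at (447,490). The near top edge of the nut head runs from about (388,394) to (518,412), turned from the hub edges (250,245)-(560,163). The tab is at (100,485).

```bash
python3 - <<'E'
from h import *
W=manip.camera_model("wrist");W["view"]=np.load("w3.npy")
q=lambda x,y:(170+(x-2)/5,100+(y-2)/5)
H=np.array([plane(W,*q(*p),74) for p in((250,245),(560,163),(638,470),(332,555))]);print("hub",H.mean(0),[np.linalg.norm(H[i]-H[i-1]).round(1) for i in range(4)])
for i,j in((1,0),(2,3),(0,3),(1,2)):
    d=H[j]-H[i];print(np.arctan2(d[1],d[0]))
for z,a,b in((155,(388,394),(518,412)),(125,(390,365),(518,385))):
    a,b=[plane(W,*q(*p),z) for p in(a,b)];d=a-b;print("edge",a,b,np.linalg.norm(d),np.arctan2(d[1],d[0]))
print(go([537,-165.5,240],down(3.372)))
E
```

```text
hub [ 536.09205332 -164.77977112   74.        ] [np.float64(68.1), np.float64(64.7), np.float64(66.2), np.float64(67.6)]
0.48380963619393236
0.5113534512698553
2.026135738003567
2.0695313900554253
edge [ 547.27656056 -174.29960516  155.        ] [ 527.13352787 -176.05060451  155.        ] 20.218995151608162 0.08671031673341272
edge [ 547.62950213 -172.48529154  125.        ] [ 525.21817953 -174.04816007  125.        ] 22.46575035157142 0.06962295255612337
(array([-0.003 , -0.0001,  0.0002]), array([ 2.15, -1.03, -2.69]))
```

>>> carry_out(increments=[[0.1,0,0,0,0,-2.4,1],[0.15,0,0,20,-0.3,-2.4,1],[0.15,0,0,50,-0.3,-2.4,1],[0.15,0,0,80,-0.3,-2.4,1],[0.15,0,0,94,-0.3,-2.4,1],[0.15,0,0,94,-0.3,-2.4,1],[0.15,0,0,94,-0.3,-2.4,0.4],[0.15,0,0,94,-0.3,-2.4,0.4]])

```text
t: 4.3
position: [536.8, -165.6, 149.3]
tcp_rot: [-0.481, 0.52, -0.48, -0.518]
wrist_force: [-0.1, -0.2, -0.1]
gripper_width: 51.7
```

```bash
cat > st.py <<'E'
from h import *
s=manip.sense();M=quat(s["tcp_rot"]).as_matrix()
print("t",s["t"],"p",s["position"].round(2),"yaw",np.arctan2(M[1,1],M[0,1]).round(4),"axis",M[:,0].round(4),"j",s["joints"].round(3),"F",s["wrist_force"].round(1),"M",s["wrist_torque"].round(3),"w",round(s["gripper_width"],2))
E
python3 st.py
```

```text
t 4.3 p [ 536.85 -165.58  149.28] yaw -3.0642 axis [ 2.e-03 -6.e-04 -1.e+00] j [-0.299  0.205 -0.125  1.239 -0.    -1.947] F [-0.1 -0.2 -0.1] M [-0.054  0.039  0.011] w 51.67
```

Now close on the head.

>>> carry_out(increments=[[0,0,0,0,0,0,0.2],[0,0,0,0,0,0,0.1],[0,0,0,0,0,0,0],[0,0,0,0,0,0,0],[0,0,0,0,0,0,0],[0,0,0,0,0,0,0],[0,0,0,0,0,0,0],[0,0,0,0,0,0,0]])

```text
t: 5.3
position: [536.0, -165.5, 148.8]
tcp_rot: [-0.48, 0.519, -0.48, -0.519]
wrist_force: [-3.6, -0.0, 5.1]
gripper_width: 19.8
```

```bash
python3 st.py
```

```text
t 5.3 p [ 536.01 -165.54  148.83] yaw -3.064 axis [ 4.e-04 -6.e-04 -1.e+00] j [-0.299  0.205 -0.126  1.24  -0.    -1.948] F [-3.6 -0.   5.1] M [-0.062  0.672  0.172] w 19.81
```

>>> carry_out(increments=[[0.14,0,0,-0.3,0,0,0],[0.28,0,0,-0.6,0,0,0],[0.42,0,0,-0.9,0,0,0],[0.56,0,0,-1.25,0,0,0],[0.7,0,0,-1.55,0,0,0],[0.84,0,0,-1.85,0,0,0],[0.98,0,0,-2.2,0,0,0],[1.1,0,0,-2.45,0,0,0]])

```text
t: 6.3
position: [534.9, -165.0, 151.2]
tcp_rot: [0.681, -0.19, 0.682, 0.19]
wrist_force: [-7.5, 1.2, 7.8]
gripper_width: 19.2
```

```bash
python3 st.py
```

```text
t 6.3 p [ 534.86 -165.    151.15] yaw 2.1154 axis [-1.7e-03  4.0e-04 -1.0e+00] j [-0.299  0.204 -0.122  1.247 -0.    -0.844] F [-7.5  1.2  7.8] M [0.406 1.562 0.339] w 19.17
```

>>> carry_out(increments=[[0.14,0,0,-0.3,0.5,-0.6,0],[0.28,0,0,-0.6,1,-1.1,0],[0.42,0,0,-0.9,1,-1.1,0],[0.56,0,0,-1.25,1,-1.1,0],[0.7,0,0,-1.55,1,-1.1,0],[0.84,0,0,-1.85,1,-1.1,0],[0.98,0,0,-2.2,1,-1.1,0],[1.1,0,0,-2.45,1,-1.1,0]])

```text
t: 7.3
position: [534.3, -163.8, 153.7]
tcp_rot: [0.68, 0.194, 0.68, -0.193]
wrist_force: [-3.5, 5.6, 6.2]
gripper_width: 19.5
```

```bash
python3 st.py
```

```text
t 7.3 p [ 534.33 -163.76  153.7 ] yaw 1.0162 axis [ 2.0e-04  2.5e-03 -1.0e+00] j [-0.299  0.2   -0.12   1.251  0.002  0.256] F [-3.5  5.6  6.2] M [1.101 0.767 0.305] w 19.54
```

>>> carry_out(increments=[[0.14,0,0,-0.3,0.5,-0.4,0],[0.28,0,0,-0.6,0.8,-0.6,0],[0.42,0,0,-0.9,0.8,-0.6,0],[0.56,0,0,-1.25,0.8,-0.6,0],[0.7,0,0,-1.55,0.8,-0.6,0],[0.84,0,0,-1.85,0.8,-0.6,0],[0.96,0,0,-2.15,0.8,-0.6,0],[1.04,0,0,-2.3,0.8,-0.6,0]])

```text
t: 8.3
position: [535.2, -162.7, 156.1]
tcp_rot: [0.494, 0.507, 0.495, -0.504]
wrist_force: [0.1, 4.2, 5.2]
gripper_width: 19.6
```

```bash
python3 st.py
```

```text
t 8.3 p [ 535.18 -162.73  156.06] yaw -0.0225 axis [ 0.0019  0.0026 -1.    ] j [-0.297  0.199 -0.116  1.254  0.003  1.296] F [0.1 4.2 5.2] M [1.081 0.132 0.289] w 19.55
```

>>> carry_out(increments=[[0.02,0,0,0,0,0,0],[0.04,0,0,-0.1,0,0,0],[0.06,0,0,-0.1,0,0,0],[0.08,0,0,-0.2,0,0,0],[0.1,0,0,-0.2,0,0,0],[0.12,0,0,-0.2,0,0,0],[0.14,0,0,-0.3,0,0,0],[0.14,0,0,-0.3,0,0,0]])

```text
t: 9.3
position: [535.4, -162.8, 156.4]
tcp_rot: [0.458, 0.54, 0.459, -0.537]
wrist_force: [0.8, 4.8, 5.6]
gripper_width: 19.2
```

```bash
python3 st.py
```

```text
t 9.3 p [ 535.36 -162.85  156.37] yaw -0.1601 axis [ 0.0023  0.0025 -1.    ] j [-0.297  0.199 -0.116  1.254  0.003  1.434] F [0.8 4.8 5.6] M [ 1.198 -0.013  0.167] w 19.15
```

>>> carry_out(increments=[[0.03,0,0,0,0,0,0],[0.06,0,0,-0.1,0,0,0],[0.09,0,0,-0.2,0,0,0],[0.12,0,0,-0.2,0,0,0],[0.15,0,0,-0.3,0,0,0],[0.18,0,0,-0.3,0,0,0],[0.21,0,0,-0.3,0,0,0],[0.24,0,0,-0.3,0,0,0]])

```text
t: 10.3
position: [536.0, -161.4, 156.5]
tcp_rot: [0.39, 0.591, 0.392, -0.587]
wrist_force: [4.3, 10.6, 3.9]
gripper_width: 19.5
```

```bash
python3 st.py
```

```text
t 10.3 p [ 536.03 -161.4   156.51] yaw -0.3989 axis [ 0.0035  0.0055 -1.    ] j [-0.296  0.199 -0.115  1.255  0.006  1.674] F [ 4.3 10.6  3.9] M [ 2.296 -0.61   0.933] w 19.51
```

>>> carry_out(increments=[[0.02,0,0,0,0,0,0],[0.04,0,0,0,0,0,0],[0.06,0,0,0,0,0,0],[0.08,0,0,0,0,0,0],[0.08,0,0,0,0,0,0],[0.08,0,0,0,0,0,0],[0.08,0,0,0,0,0,0],[0.08,0,0,0,0,0,0]])

```text
t: 11.3
position: [536.2, -161.4, 156.5]
tcp_rot: [0.367, 0.606, 0.369, -0.602]
wrist_force: [4.3, 9.7, 3.3]
gripper_width: 19.4
```

```bash
python3 st.py
```

```text
t 11.3 p [ 536.25 -161.39  156.54] yaw -0.4761 axis [ 0.0037  0.0053 -1.    ] j [-0.296  0.199 -0.115  1.254  0.006  1.751] F [4.3 9.7 3.3] M [ 2.166 -0.685  1.556] w 19.41
```

>>> carry_out(increments=[[-0.06,0,0,0,0,0,0],[-0.12,0,0,0,0,0,0],[-0.16,0,0,0,0,0,0],[-0.16,0,0,0,0,0,0.5],[-0.16,0,0,0,0,0,0.6],[-0.16,0,0,0,0,0,0.6],[-0.16,0,0,-25,0,0,0.6],[-0.16,0,0,-60,0,0,0.6]])

```text
t: 12.3
position: [533.9, -164.2, 215.4]
tcp_rot: [-0.413, -0.573, -0.414, 0.574]
wrist_force: [0.0, -0.5, 0.2]
gripper_width: 51.3
```

```bash
python3 st.py
```

```text
t 12.3 p [ 533.85 -164.24  215.38] yaw -0.3217 axis [-2.5e-03  4.0e-04 -1.0e+00] j [-0.298  0.192  0.005  1.386 -0.     1.594] F [ 0.  -0.5  0.2] M [ 0.032 -0.007 -0.019] w 51.26
```

>>> carry_out(increments=[[-0.17,0,0,-5,6,-6,0.6],[-0.34,0,0,-5,12,-12,0.6],[-0.51,0,0,-5,18,-18,0.6],[-0.68,0,0,-5,24,-24,0.6],[-0.85,0,0,-5,30,-30,0.6],[-1.02,0,0,-5,36,-36,0.6],[-1.19,0,0,-5,43,-43,0.6],[-1.36,0,0,-5,50,-50,0.6]])

```text
t: 13.3
position: [598.0, -132.6, 220.6]
tcp_rot: [0.683, 0.184, 0.683, -0.184]
wrist_force: [0.4, 0.9, -0.4]
gripper_width: 51.0
```

```bash
python3 st.py; python3 -c "
from h import *
print(go([597.5,-133,215],down(2.06)))"
```

```text
t 13.3 p [ 597.99 -132.65  220.64] yaw 1.0439 axis [-3.e-04 -3.e-04 -1.e+00] j [-0.218  0.295  0.148  1.424 -0.     0.309] F [ 0.4  0.9 -0.4] M [ 0.007 -0.071  0.01 ] w 50.97
(array([-1.0161e+00, -3.0000e-04,  3.0000e-04]), array([ 5.64, -0.55, -0.25]))
```

>>> carry_out(increments=[[-0.17,0,0,0,0,0,0.6],[-0.34,0,0,0,0,0,0.6],[-0.51,0,0,0,0,0,0.6],[-0.68,0,0,0,0,0,0.6],[-0.85,0,0,0,0,0,0.6],[-1.02,0,0,0,0,0,0.6],[-1.02,0,0,0,0,0,0.6],[-1.02,0,0,0,0,0,0.6]])

```text
t: 14.3
position: [597.8, -132.6, 220.7]
tcp_rot: [0.686, -0.17, 0.686, 0.17]
wrist_force: [0.6, -0.4, 0.5]
gripper_width: 50.9
```

```bash
python3 st.py;python3 - <<'E'
from h import *
s=manip.sense();W=manip.camera_model("wrist");im=manip.read_camera("wrist");print(s["qd"].round(3))
np.save("w4.npy",W["view"]);bgr=np.ascontiguousarray(im[...,::-1]);cv2.imwrite("pics/w4.png",bgr)
print([np.round(proj(W,p),1) for p in([536.2,-165.2,172],[536.2,-165,72],[597.8,-132.5,112])])
cv2.imwrite("pics/w4b.png",cv2.resize(bgr,None,fx=1.55,fy=1.55,interpolation=2))
E
```

```text
t 14.3 p [ 597.76 -132.59  220.71] yaw 2.0559 axis [-2.e-04 -1.e-04 -1.e+00] j [-0.218  0.295  0.147  1.424 -0.    -0.703] F [ 0.6 -0.4  0.5] M [-0.087 -0.001  0.015] w 50.87
[ 0.002  0.    -0.001  0.     0.002 -0.011]
[array([257.6, 101. ]), array([258. , 103.6]), array([258. , 188.3])]
```

View pics/w4b.png

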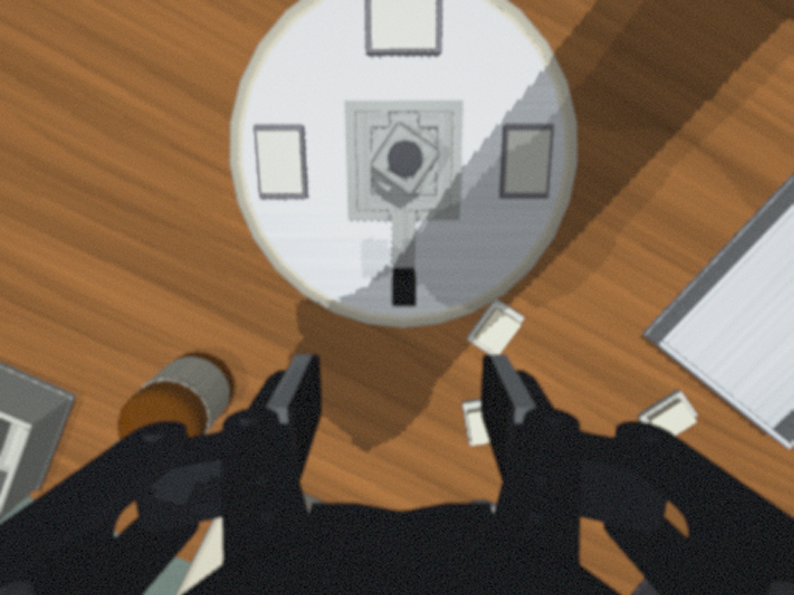

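The picture shows the head turned about 40° from the hub (at the stop: 35°) and the tab at (404,287) of the enlarged view, about centred between the fingers. The jaws are square to the hub.

>>> carry_out(increments=[[0,0,0,30,1,0,0.6],[0,0,0,60,1,0,0.6],[0,0,0,90,1,0,0.6],[0,0,0,112,1,0,0.5],[0,0,0,112,1,0,0.5],[0,0,0,112,1,0,0.4],[0,0,0,112,1,0,0.35],[0,0,0,112,1,0,0.35]])

```text
t: 15.35
position: [597.9, -131.6, 109.8]
tcp_rot: [0.687, -0.171, 0.686, 0.171]
wrist_force: [-0.3, 0.4, -0.8]
gripper_width: 30.3
```

```bash
python3 st.py
```

```text
t 15.35 p [ 597.88 -131.65  109.8 ] yaw 2.0588 axis [ 1.6e-03 -4.0e-04 -1.0e+00] j [-0.217  0.312 -0.072  1.185 -0.    -0.705] F [-0.3  0.4 -0.8] M [ 0.008  0.022 -0.045] w 30.26
```

>>> carry_out(increments=[[0,0,0,0,0,0,0.25],[0,0,0,0,0,0,0.2],[0,0,0,0,0,0,0.15],[0,0,0,0,0,0,0.1],[0,0,0,0,0,0,0],[0,0,0,0,0,0,0],[0,0,0,0,0,0,0],[0,0,0,0,0,0,0]])

```text
t: 16.35
position: [597.5, -131.5, 108.9]
tcp_rot: [0.686, -0.171, 0.686, 0.171]
wrist_force: [0.6, 0.5, 2.4]
gripper_width: 10.1
```

```bash
python3 st.py
```

```text
t 16.35 p [ 597.52 -131.48  108.92] yaw 2.0591 axis [ 4.e-04  1.e-04 -1.e+00] j [-0.217  0.313 -0.073  1.184  0.    -0.705] F [0.6 0.5 2.4] M [ 0.271 -0.168 -0.027] w 10.11
```

>>> carry_out(increments=[[0,0,0,-1,0,0,0],[0,0,0,-2,0,0,0],[0,0,0,-3.5,0,0,0],[0,0,0,-5,0,0,0],[0,0,0,-6.5,0,0,0],[0,0,0,-7,0,0,0],[0,0,0,-7,0,0,0],[0,0,0,-7,0,0,0]])

```text
t: 17.35
position: [597.3, -131.5, 115.8]
tcp_rot: [0.686, -0.171, 0.686, 0.171]
wrist_force: [0.3, 0.2, -1.7]
gripper_width: 10.5
```

```bash
python3 st.py
```

```text
t 17.35 p [ 597.35 -131.53  115.76] yaw 2.059 axis [-0. -0. -1.] j [-0.217  0.31  -0.062  1.199 -0.    -0.705] F [ 0.3  0.2 -1.7] M [-0.012 -0.106  0.015] w 10.46
```

>>> carry_out(increments=[[0,0,0,-0.3,0,0,0],[0,0,0,-0.6,0,0,0],[0,0,0,-0.8,0,0,0],[0,0,0,-1,0,0,0],[0,0,0,-1,0,0,0],[0,0,0,-1,0,0,0],[0,0,0,-1,0,0,0],[0,0,0,-1,0,0,0]])

```text
t: 18.35
position: [597.4, -131.5, 116.8]
tcp_rot: [0.686, -0.171, 0.686, 0.171]
wrist_force: [-0.4, -0.4, -1.3]
gripper_width: 10.3
```

```bash
python3 st.py
```

```text
t 18.35 p [ 597.36 -131.52  116.8 ] yaw 2.059 axis [ 0.  0. -1.] j [-0.217  0.31  -0.06   1.201  0.    -0.705] F [-0.4 -0.4 -1.3] M [ 0.03  -0.098 -0.005] w 10.25
```

>>> carry_out(increments=[[0,0,0,-0.2,0,0,0],[0,0,0,-0.4,0,0,0],[0,0,0,-0.6,0,0,0],[0,0,0,-0.8,0,0,0],[0,0,0,-0.8,0,0,0],[0,0,0,-0.8,0,0,0],[0,0,0,-0.8,0,0,0],[0,0,0,-0.8,0,0,0]])

```text
t: 19.35
position: [597.3, -131.5, 117.6]
tcp_rot: [0.686, -0.171, 0.686, 0.171]
wrist_force: [-0.3, 0.1, -1.7]
gripper_width: 10.5
```

```bash
python3 st.py
```

```text
t 19.35 p [ 597.34 -131.52  117.61] yaw 2.059 axis [ 0.  0. -1.] j [-0.217  0.31  -0.058  1.203  0.    -0.705] F [-0.3  0.1 -1.7] M [ 0.019 -0.067  0.02 ] w 10.49
```

>>> carry_out(increments=[[0,0,0,-0.2,0,0,0],[0,0,0,-0.4,0,0,0],[0,0,0,-0.6,0,0,0],[0,0,0,-0.6,0,0,0],[0,0,0,-0.6,0,0,0],[0,0,0,-0.6,0,0,0],[0,0,0,-0.6,0,0,0],[0,0,0,-0.6,0,0,0]])

```text
t: 20.35
position: [597.4, -131.5, 118.2]
tcp_rot: [0.686, -0.171, 0.686, 0.171]
wrist_force: [0.3, 0.0, -1.3]
gripper_width: 10.2
```

```bash
python3 st.py
```

```text
t 20.35 p [ 597.37 -131.51  118.19] yaw 2.059 axis [-0. -0. -1.] j [-0.217  0.309 -0.057  1.204 -0.    -0.705] F [ 0.3  0.  -1.3] M [ 0.051 -0.035  0.012] w 10.19
```

>>> carry_out(increments=[[0,0,0,-0.2,0,0,0],[0,0,0,-0.4,0,0,0],[0,0,0,-0.6,0,0,0],[0,0,0,-0.6,0,0,0],[0,0,0,-0.6,0,0,0],[0,0,0,-0.6,0,0,0],[0,0,0,-0.6,0,0,0],[0,0,0,-0.6,0,0,0]])

```text
t: 21.35
position: [597.3, -131.5, 118.8]
tcp_rot: [0.686, -0.171, 0.686, 0.171]
wrist_force: [-1.3, 1.3, -1.0]
gripper_width: 10.7
```

```bash
python3 st.py
```

```text
t 21.35 p [ 597.33 -131.51  118.76] yaw 2.059 axis [-1.e-04  0.e+00 -1.e+00] j [-0.217  0.309 -0.056  1.205  0.    -0.705] F [-1.3  1.3 -1. ] M [ 0.091 -0.075  0.019] w 10.73
```

>>> carry_out(increments=[[0,0,0,-0.2,0,0,0],[0,0,0,-0.4,0,0,0],[0,0,0,-0.5,0,0,0],[0,0,0,-0.5,0,0,0],[0,0,0,-0.5,0,0,0],[0,0,0,-0.5,0,0,0],[0,0,0,-0.5,0,0,0],[0,0,0,-0.5,0,0,0]])

```text
t: 22.35
position: [597.4, -131.5, 119.3]
tcp_rot: [0.686, -0.171, 0.686, 0.171]
wrist_force: [-0.4, 0.2, -2.0]
gripper_width: 10.6
```

```bash
python3 st.py
```

```text
t 22.35 p [ 597.36 -131.5   119.29] yaw 2.0591 axis [-0.  0. -1.] j [-0.217  0.309 -0.055  1.206  0.    -0.705] F [-0.4  0.2 -2. ] M [ 0.005 -0.017 -0.044] w 10.6
```

>>> carry_out(increments=[[0,0,0,-0.2,0,0,0],[0,0,0,-0.4,0,0,0],[0,0,0,-0.5,0,0,0],[0,0,0,-0.5,0,0,0],[0,0,0,-0.5,0,0,0],[0,0,0,-0.5,0,0,0],[0,0,0,-0.5,0,0,0],[0,0,0,-0.5,0,0,0]])

```text
t: 23.35
position: [597.3, -131.5, 119.8]
tcp_rot: [0.686, -0.171, 0.686, 0.171]
wrist_force: [0.2, -0.9, -0.7]
gripper_width: 10.5
```

```bash
python3 st.py
```

```text
t 23.35 p [ 597.35 -131.53  119.77] yaw 2.059 axis [-0.  0. -1.] j [-0.217  0.309 -0.055  1.207  0.    -0.705] F [ 0.2 -0.9 -0.7] M [-0.031 -0.079 -0.072] w 10.52
```

>>> carry_out(increments=[[0,0,0,-0.2,0,0,0],[0,0,0,-0.4,0,0,0],[0,0,0,-0.5,0,0,0],[0,0,0,-0.5,0,0,0],[0,0,0,-0.5,0,0,0],[0,0,0,-0.5,0,0,0],[0,0,0,-0.5,0,0,0],[0,0,0,-0.5,0,0,0]])

```text
t: 24.35
position: [597.3, -131.5, 120.3]
tcp_rot: [0.686, -0.171, 0.686, 0.171]
wrist_force: [-0.5, 0.6, -0.5]
gripper_width: 10.4
```

```bash
python3 st.py
```

```text
t 24.35 p [ 597.34 -131.53  120.27] yaw 2.059 axis [-1.e-04 -0.e+00 -1.e+00] j [-0.217  0.309 -0.054  1.208 -0.    -0.705] F [-0.5  0.6 -0.5] M [ 0.058 -0.094  0.033] w 10.38
```

>>> carry_out(increments=[[0,0,0,-0.2,0,0,0],[0,0,0,-0.4,0,0,0],[0,0,0,-0.5,0,0,0],[0,0,0,-0.5,0,0,0],[0,0,0,-0.5,0,0,0],[0,0,0,-0.5,0,0,0],[0,0,0,-0.5,0,0,0],[0,0,0,-0.5,0,0,0]])

```text
t: 25.35
position: [597.3, -131.5, 120.8]
tcp_rot: [0.686, -0.171, 0.686, 0.171]
wrist_force: [0.5, 0.6, -1.8]
gripper_width: 10.4
```

```bash
python3 st.py
```

```text
t 25.35 p [ 597.33 -131.52  120.76] yaw 2.059 axis [-1.e-04  0.e+00 -1.e+00] j [-0.217  0.309 -0.053  1.209  0.    -0.705] F [ 0.5  0.6 -1.8] M [ 0.024 -0.08  -0.061] w 10.37
```

>>> carry_out(increments=[[0,0,0,-0.2,0,0,0],[0,0,0,-0.4,0,0,0],[0,0,0,-0.5,0,0,0],[0,0,0,-0.5,0,0,0],[0,0,0,-0.5,0,0,0],[0,0,0,-0.5,0,0,0],[0,0,0,-0.5,0,0,0],[0,0,0,-0.5,0,0,0]])

```text
t: 26.35
position: [597.4, -131.5, 121.3]
tcp_rot: [0.686, -0.171, 0.686, 0.171]
wrist_force: [-0.3, -0.1, -2.6]
gripper_width: 10.3
```

```bash
python3 st.py; python3 - <<'E'
from h import *
im=manip.read_camera("wrist");b=np.ascontiguousarray(im[...,::-1]);cv2.imwrite("pics/w5.png",cv2.resize(b[0:300,130:390],None,fx=2,fy=2,interpolation=2))
E
```

```text
t 26.35 p [ 597.37 -131.54  121.31] yaw 2.059 axis [ 1.e-04 -0.e+00 -1.e+00] j [-0.217  0.308 -0.052  1.21   0.    -0.705] F [-0.3 -0.1 -2.6] M [ 0.001 -0.016  0.005] w 10.32
```

View pics/w5.png

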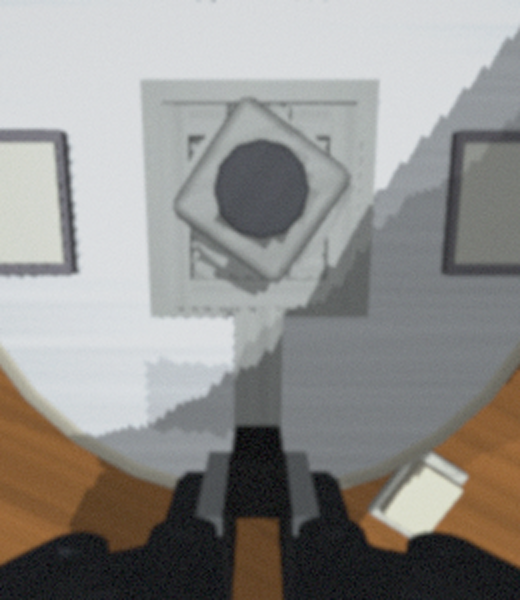

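The wrist view shows the tab gripped at (257,470), the arm straight and the nut above the plate. No contact has been felt yet.

>>> carry_out(increments=[[0,0,0,-0.2,0,0,0],[0,0,0,-0.4,0,0,0],[0,0,0,-0.5,0,0,0],[0,0,0,-0.5,0,0,0],[0,0,0,-0.5,0,0,0],[0,0,0,-0.5,0,0,0],[0,0,0,-0.5,0,0,0],[0,0,0,-0.5,0,0,0]])

```text
t: 27.4
position: [597.4, -131.5, 121.8]
tcp_rot: [0.686, -0.171, 0.686, 0.171]
wrist_force: [-1.6, -0.1, -2.9]
gripper_width: 10.6
```

```bash
python3 st.py
```

```text
t 27.4 p [ 597.36 -131.51  121.81] yaw 2.059 axis [ 0.  0. -1.] j [-0.217  0.308 -0.051  1.212  0.    -0.705] F [-1.6 -0.1 -2.9] M [0.024 0.027 0.005] w 10.55
```

>>> carry_out(increments=[[0,0,0,-0.2,0,0,0],[0,0,0,-0.4,0,0,0],[0,0,0,-0.5,0,0,0],[0,0,0,-0.5,0,0,0],[0,0,0,-0.5,0,0,0],[0,0,0,-0.5,0,0,0],[0,0,0,-0.5,0,0,0],[0,0,0,-0.5,0,0,0]])

```text
t: 28.4
position: [597.3, -131.5, 122.3]
tcp_rot: [0.686, -0.171, 0.686, 0.171]
wrist_force: [-1.5, -0.1, -3.0]
gripper_width: 10.5
```

```bash
python3 st.py
```

```text
t 28.4 p [ 597.33 -131.54  122.28] yaw 2.059 axis [-1.e-04  0.e+00 -1.e+00] j [-0.217  0.308 -0.05   1.213 -0.    -0.705] F [-1.5 -0.1 -3. ] M [-0.014  0.058  0.001] w 10.52
```

```bash
cat > av.py <<'E'
from h import *
F=[]
for i in range(12):
    manip.read_camera("top");s=manip.sense();F.append(np.r_[s["wrist_force"],s["wrist_torque"]])
F=np.array(F);print(round(s["t"],2),"p",s["position"].round(2),"F,M",F.mean(0).round(3),"sd",F.std(0).round(2))
E
python3 av.py
```

```text
29.0 p [ 597.35 -131.52  122.3 ] F,M [-1.045 -0.415 -3.293 -0.02   0.062  0.014] sd [0.4  0.44 0.55 0.03 0.02 0.03]
```

>>> carry_out(increments=[[0,0,0,0.2,0,0,0],[0,0,0,0.4,0,0,0],[0,0,0,0.6,0,0,0],[0,0,0,0.6,0,0,0],[0,0,0,0.6,0,0,0],[0,0,0,0.6,0,0,0],[0,0,0,0.6,0,0,0],[0,0,0,0.6,0,0,0]])

```text
t: 30.0
position: [597.4, -131.5, 121.8]
tcp_rot: [0.686, -0.171, 0.686, 0.171]
wrist_force: [-0.8, 0.7, -1.5]
gripper_width: 10.2
```

```bash
python3 av.py
```

```text
30.6 p [ 597.33 -131.53  121.66] F,M [ 0.587  0.252 -2.002  0.096 -0.199 -0.016] sd [0.4  0.31 0.63 0.04 0.03 0.02]
```

>>> carry_out(increments=[[0,0,0,0.2,0,0,0],[0,0,0,0.4,0,0,0],[0,0,0,0.6,0,0,0],[0,0,0,0.6,0,0,0],[0,0,0,0.6,0,0,0],[0,0,0,0.6,0,0,0],[0,0,0,0.6,0,0,0],[0,0,0,0.6,0,0,0]])

```text
t: 31.6
position: [597.4, -131.6, 121.1]
tcp_rot: [0.686, -0.171, 0.686, 0.171]
wrist_force: [0.6, -0.3, -1.6]
gripper_width: 10.6
```

```bash
python3 av.py
```

```text
32.2 p [ 597.35 -131.53  121.1 ] F,M [ 0.055 -0.091 -1.881  0.052 -0.104  0.021] sd [0.34 0.48 0.62 0.05 0.04 0.02]
```

>>> carry_out(increments=[[0,0,0,1,0,0,0],[0,0,0,2,0,0,0],[0,0,0,3,0,0,0],[0,0,0,4,0,0,0],[0,0,0,5,0,0,0],[0,0,0,5.4,0,0,0],[0,0,0,5.4,0,0,0],[0,0,0,5.4,0,0,0]])

```text
t: 33.2
position: [597.4, -131.5, 115.8]
tcp_rot: [0.686, -0.171, 0.686, 0.171]
wrist_force: [0.0, 0.4, -2.0]
gripper_width: 10.3
```

```bash
python3 av.py
```

```text
33.8 p [ 597.38 -131.57  115.72] F,M [-0.046 -0.118 -1.679  0.028 -0.082  0.005] sd [0.37 0.33 0.52 0.03 0.02 0.04]
```

>>> carry_out(increments=[[0,0,0,0.3,0,0,0],[0,0,0,0.3,0,0,0],[0,0,0,0.3,0,0,0],[0,0,0,0.3,0,0.7,0],[0,0,0,0.3,0,1.4,0],[0,0,0,0.3,0,2.1,0],[0,0,0,0.3,0,2.8,0],[0,0,0,0.3,0,3,0]])

```text
t: 34.8
position: [600.0, -130.1, 115.4]
tcp_rot: [0.686, -0.171, 0.686, 0.171]
wrist_force: [-0.7, 1.1, -1.5]
gripper_width: 10.3
```

```bash
python3 av.py
```

```text
35.4 p [ 600.01 -130.14  115.41] F,M [-0.036  0.028 -1.172  0.047 -0.058  0.005] sd [0.73 0.42 0.35 0.03 0.03 0.02]
```

>>> carry_out(increments=[[0,0,0,0,0,1,0],[0,0,0,0,0,2,0],[0,0,0,0,0,3,0],[0,0,0,0,0,4.5,0],[0,0,0,0,0,6,0],[0,0,0,0,0,8,0],[0,0,0,0,0,9.5,0],[0,0,0,0,0,10,0]])

```text
t: 36.4
position: [608.9, -125.4, 115.4]
tcp_rot: [0.686, -0.171, 0.686, 0.171]
wrist_force: [0.1, 0.9, -3.0]
gripper_width: 10.5
```

```bash
python3 av.py
```

```text
37.0 p [ 608.82 -125.43  115.4 ] F,M [-0.145 -0.069 -1.416  0.032 -0.067 -0.   ] sd [0.35 0.27 0.54 0.02 0.03 0.03]
```

Sliding freely; continue.

>>> carry_out(increments=[[0,0,0,0,0,3,0],[0,0,0,0,0,6,0],[0,0,0,0,0,9,0],[0,0,0,0,0,12,0],[0,0,0,0,0,15,0],[0,0,0,0,0,18,0],[0,0,0,0,0,21,0],[0,0,0,0,0,23,0]])

```text
t: 38.0
position: [629.3, -114.5, 115.4]
tcp_rot: [0.686, -0.171, 0.686, 0.171]
wrist_force: [-0.1, -0.5, -1.3]
gripper_width: 10.7
```

>>> carry_out(increments=[[0,0,0,0,0,3,0],[0,0,0,0,0,6,0],[0,0,0,0,0,10,0],[0,0,0,0,0,14,0],[0,0,0,0,0,18,0],[0,0,0,0,0,22,0],[0,0,0,0,0,26,0],[0,0,0,0,0,28,0]])

```text
t: 39.0
position: [654.1, -101.4, 115.3]
tcp_rot: [0.686, -0.171, 0.686, 0.171]
wrist_force: [-0.6, -0.6, -1.5]
gripper_width: 10.3
```

```bash
python3 st.py
```

```text
t 39.0 p [ 654.14 -101.35  115.33] yaw 2.0591 axis [-0.  0. -1.] j [-0.154  0.405  0.072  1.237  0.    -0.642] F [-0.6 -0.6 -1.5] M [ 0.037 -0.071  0.015] w 10.29
```

>>> carry_out(increments=[[0,0,0,-12,0,4,0],[0,0,0,-28,0,6,0],[0,0,0,-42,10,6,0],[0.08,0,0,-50,30,4,0],[0.16,0,0,-50,58,3,0],[0.24,0,0,-50,88,2,0],[0.32,0,0,-50,118,1,0],[0.4,0,0,-50,148,0,0]])

```text
t: 40.0
position: [583.8, 30.4, 166.8]
tcp_rot: [0.707, -0.03, 0.706, 0.03]
wrist_force: [0.2, -0.8, -1.2]
gripper_width: 10.5
```

```bash
python3 st.py;  python3 -c "
from h import *
print(go([516.3,153.4,165],down(1.40)))"
```

```text
t 40.0 p [583.8   30.39 166.76] yaw 1.6565 axis [ 1.4e-03  2.0e-04 -1.0e+00] j [ 0.052  0.244 -0.037  1.289  0.    -0.034] F [ 0.2 -0.8 -1.2] M [ 0.054 -0.116  0.04 ] w 10.45
(array([ 2.565e-01,  1.400e-03, -2.000e-04]), array([  1.68, 128.34, -56.73]))
```

>>> carry_out(increments=[[0.06,0,0,0,28,-12,0],[0.12,0,0,0,56,-25,0],[0.18,0,0,0,84,-37,0],[0.24,0,0,0,110,-48,0],[0.26,0,0,0,124,-55,0],[0.26,0,0,0,130,-57,0],[0.26,0,0,0,130,-57,0],[0.26,0,0,0,130,-57,0]])

```text
t: 41.0
position: [516.5, 153.3, 165.6]
tcp_rot: [0.705, 0.061, 0.704, -0.061]
wrist_force: [-0.1, 0.5, -0.7]
gripper_width: 10.3
```

```bash
python3 st.py; python3 - <<'E'
from h import *
print(go([516.3,153.4,60],down(1.40)))
a=manip.read_camera("wrist");b=manip.read_camera("top")[120:270,130:250]
b=cv2.resize(b,None,fx=2.56,fy=2.56,interpolation=2)
cv2.imwrite("pics/p6.png",np.hstack([cv2.resize(a,(512,384))[:, 20:490],b[:384]])[...,::-1])
E
```

```text
t 41.0 p [516.51 153.28 165.63] yaw 1.3987 axis [ 4.e-04 -1.e-04 -1.e+00] j [ 0.289  0.159 -0.144  1.268 -0.     0.461] F [-0.1  0.5 -0.7] M [-0.033 -0.087  0.055] w 10.33
(array([-0.0013,  0.0004,  0.    ]), array([ 1.0563e+02,  8.0000e-02, -2.7000e-01]))
```

View pics/p6.png

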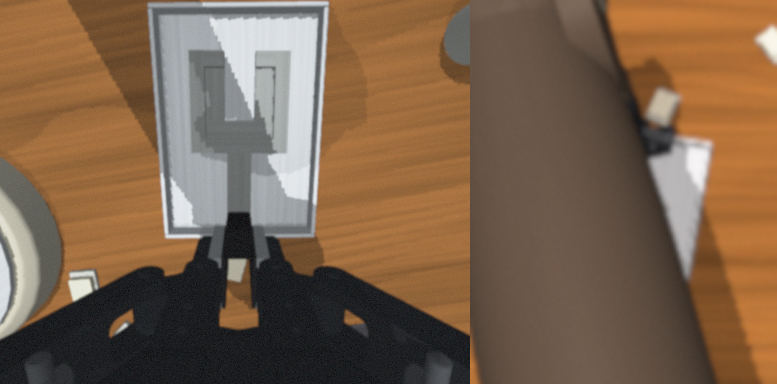

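The left part shows the keeper above the tray, its plate at (240,100), parallel to the tray walls and well inside them. The right part, from the top camera, shows only the arm hiding the tray.

>>> carry_out(increments=[[0,0,0,25,0,0,0],[0,0,0,50,0,0,0],[0,0,0,75,0,0,0],[0,0,0,100,0,0,0],[0,0,0,110,0,0,0],[0,0,0,116,0,0,0],[0,0,0,119,0,0,0],[0,0,0,120,0,0,0]])

```text
t: 42.1
position: [516.7, 153.8, 45.9]
tcp_rot: [0.705, 0.061, 0.704, -0.061]
wrist_force: [-0.2, 0.3, -1.6]
gripper_width: 10.8
```

```bash
python3 av.py
```

```text
42.7 p [516.24 153.69  45.43] F,M [-0.101  0.037 -1.46  -0.006 -0.081 -0.005] sd [0.51 0.37 0.45 0.03 0.03 0.03]
```

>>> carry_out(increments=[[0,0,0,0.7,0,0,0],[0,0,0,1.4,0,0,0],[0,0,0,2.1,0,0,0],[0,0,0,2.8,0,0,0],[0,0,0,3.4,0,0,0],[0,0,0,4,0,0,0],[0,0,0,4,0,0,0],[0,0,0,4,0,0,0]])

```text
t: 43.7
position: [516.3, 153.7, 41.5]
tcp_rot: [0.705, 0.061, 0.704, -0.061]
wrist_force: [1.2, 0.6, -0.5]
gripper_width: 10.6
```

```bash
python3 av.py
```

```text
44.3 p [516.26 153.69  41.4 ] F,M [ 0.617 -0.123 -0.366 -0.008 -0.13   0.009] sd [0.48 0.55 0.28 0.03 0.03 0.03]
```

>>> carry_out(increments=[[0,0,0,0.3,0,0,0],[0,0,0,0.6,0,0,0],[0,0,0,0.6,0,0,0],[0,0,0,0.6,0,0,0.15],[0,0,0,0.6,0,0,0.25],[0,0,0,0.6,0,0,0.35],[0,0,0,0.6,0,0,0.4],[0,0,0,0.6,0,0,0.4]])

```text
t: 45.3
position: [516.2, 153.7, 40.7]
tcp_rot: [0.704, 0.061, 0.705, -0.061]
wrist_force: [-0.2, 0.2, -0.2]
gripper_width: 34.1
```

```bash
python3 st.py
```

```text
t 45.3 p [516.18 153.68  40.72] yaw 1.399 axis [-2.e-04 -0.e+00 -1.e+00] j [ 0.289  0.22  -0.352  0.999  0.     0.461] F [-0.2  0.2 -0.2] M [0.094 0.036 0.056] w 34.09
```

Released with no force left; retreat up and look.

>>> carry_out(increments=[[0,0,0,-15,0,0,0.4],[0,0,0,-40,0,0,0.4],[0,0,0,-75,0,0,0.4],[0,0,0,-115,0,0,0.4],[0,0,0,-150,0,0,0.4],[0,0,0,-170,0,0,0.4],[0,0,0,-180,0,0,0.4],[0,0,0,-180,0,0,0.4]])

```text
t: 46.3
position: [516.5, 153.7, 221.5]
tcp_rot: [0.705, 0.061, 0.704, -0.061]
wrist_force: [0.0, 0.7, 0.2]
gripper_width: 34.2
```

```bash
python3 st.py; python3 - <<'E'
from h import *
a=manip.read_camera("wrist");b=manip.read_camera("scene")[130:280,140:345]
cv2.imwrite("pics/p7.png",np.hstack([a[:,110:400],cv2.resize(b,(510,384),interpolation=2)])[...,::-1])
E
```

```text
t 46.3 p [516.47 153.75 221.53] yaw 1.399 axis [ 1.2e-03  4.0e-04 -1.0e+00] j [ 0.289  0.151 -0.031  1.388  0.     0.461] F [0.  0.7 0.2] M [ 0.003  0.02  -0.032] w 34.15
```

View pics/p7.png

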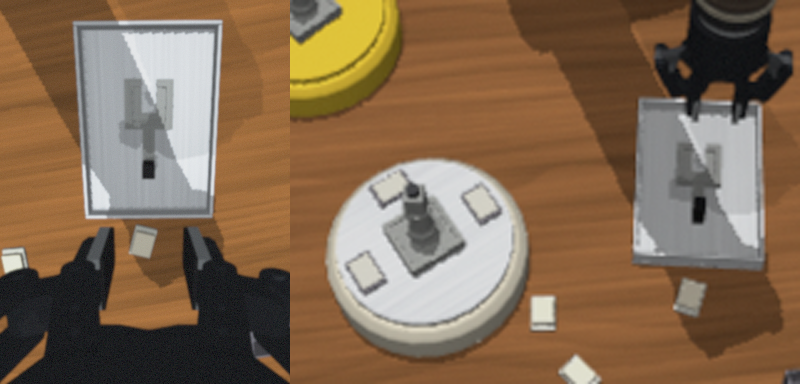

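The keeper lies flat in the tray, tab up, at about (148,130) in the left part. The nut is still on its spindle and the cassettes have not moved.

```bash
python3 -c "
from plant import manip
print(manip.sign_off())"
```

```text
the job is handed in; nothing more can be done
None
```

The keeper plate is out of the spinner and lying flat, tab up, in the metal tray; I handed the job in at about 46 s of the 72 s allowed.

- **Nut:** I turned the hub nut clockwise to its hard stop, where the torque rose from about 0.3 to 1.56 N m. It is loose on its spindle. A wrist picture showed the head about 40° off the hub's edges, against the 35° expected at the stop.
- **Keeper:** Lifted by its tab, it touched the nut at about 12.3 mm of lift, so the shim is close to its 4 mm maximum. I lowered it about 5.7 mm and slid it out 64 mm with no measurable side force. I released it in the tray once the floor was taking its weight.
- **Last pictures:** The keeper lies inside the tray, the nut is on its spindle, the three cassettes look untouched, and the gripper is clear of everything.

**Checks that disagreed or fell short:**
- **Turn angle:** The jaws turned about 0.2 rad further than my picture estimate before the nut hit its stop. I relied on the torque rise.
- **Contact with the nut:** I raised the tool about 1.2 mm past the first contact, pressing the keeper on the nut with roughly 2 N, before the force showed above the noise.
- **First wrist reading:** This was up to 10 mm off in y because the arm was still settling. I measured again before gripping.
- **Not rechecked:** I did not measure the positions of the other objects afterwards.

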